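# Cover the test bath and hold a coupon in it through the slot

## Task

Set the round slotted cover onto the rim of the open steel bath so that it sits fully home and level, and let go of it. Then take the test coupon with the narrower grip and blade out of the rack, pass its steel blade down through the slot in the cover, and finish while still holding it there in the gripper: the coupon upright, more than half of the blade below the cover, the black grip clear above the cover, and the blade hanging free without pressing on the cover or the bath. Leave the wider coupon in the rack and the bottle and the tape roll where they are.

Things in the scene. Friction and masses are not known exactly. Their poses are not given: they have to be found in the camera images.
- bath: Open round steel pot, fixed, 120 mm outside and 110 mm inside diameter, on a base disc 140 mm in diameter; two small lug handles on its sides, 58 mm up and reaching 74 mm from the axis. Origin: centre of the underside, at worktop height; z up. Rim 90 mm, inner floor 10 mm above the origin.
- bath_rim (a point): Centre of the bath's mouth, at the height of the rim, 90 mm above the worktop.
- cover: Loose grey plastic cover on the worktop, right way up: disc 128 mm across, z = 9 to 15 mm, over a locating ring (105 mm outside, 9 mm high; 2.5 mm clearance in the bath's mouth). Origin: centre of the ring's lower edge, 9 mm below the rim when seated; z up. Bar handle on top at x = -16 mm, top at z = 50 mm. Through slot at x = +30 mm. 160 g nominal. Any yaw on the bath will do.
- cover_handle (a point): Grip point in the cover's bar handle (12 mm thick along the cover's x, 52 mm long along y), 23 mm above the disc top and 12 mm below the handle's top. Axes as the cover: pinch along x. A tall water bath stands behind the cover (front face beyond x = 0.60 m in the robot's frame, right of y = -0.12 m): keep the gripper and wrist in front of it.
- cover_slot (a point): Centre of the slot in the cover, at the level of the disc top; same axes as the cover (the slot's 34 mm length runs along y, its 10 mm width along x).
- rack: Aluminium bridge rack, fixed, 60 x 156 mm, top face at 100 mm. Two equal slots through its 8 mm top plate at y = +38 and -38 mm, each 10 mm along x and 48 mm along y; a coupon hangs in each, the lower end of its grip resting on the top face. Which coupon is in which slot varies. Origin: centre of the underside; z up.
- coupon_narrow: The coupon to use: steel blade 6 mm thick (x), 30 mm wide (y), 75 mm long, tip slightly tapered, hanging upright below a black grip block 20 mm thick (x), 36 mm long (y), 45 mm high; 130 g nominal; the same after a half turn about z. Origin: centre of the blade's tip; z up; grip from z = 75 to 120 mm. 2 mm clearance on each side in the cover's slot.
- coupon_narrow_grip (a point): Grip point in the narrow coupon's grip block, 102 mm above the blade tip (27 mm above the grip's lower end); pinch along the coupon's x, 20 mm.
- coupon_wide: The other coupon, to be left in the rack: same shape but blade 44 mm wide and grip block 52 mm long. Origin: centre of the blade's tip.
- bottle: Bystander: square white sample bottle with black cap, 49 x 49 x 116 mm, standing behind the bath. Origin: centre of its underside.
- tape_roll: Bystander: roll of tape lying flat, 98 mm in diameter, 25 mm high, behind the bath. Origin: centre of its underside.
Mind the look-alikes: they are no part of the job. Leave any pink look-alike of the coupon_narrow alone.

How it is judged:
By the outcome, as a careful person would: the job done as asked, in the order asked, and still so for the second after the job is handed in, while the arm keeps its last pose, push and grip.
It also fails if it takes over 67 s, if anything falls off the work surface, if the arm or the gripper's body presses on something with over 40 N, if the wrist force passes 120 N, or if a joint passes its speed limit or range.

## Robot

A 7-joint arm with a two-finger parallel gripper is mounted at the origin on a cart in front of the work surface, level with it; the furniture and walls round the work are solid. World frame = base frame: x ahead of the robot, y to its left, z up, the work surface at z = 0. Lengths are in m, angles in rad, forces in N, time in s.
With the tool pointing down it reaches from about 0.425 to 0.875 m from the base axis. Payload 4.7 kg.
Tool frame: the origin (TCP) lies where the fingers leave the gripper's body, on its centre line; the fingertips stand 70 mm ahead of it and the grasp point (between the pads) lies 51 mm ahead of it; z points along the fingers, y is the line along which they close (so a half turn about z gives the same grasp; the last joint's range is limited). The gripper opens to 87 mm and grips with 3 to 60 N. Pads are 19 mm wide; open, the fingers measure 117 mm over their backs; the gripper's body (75 mm by 190 mm) begins 51 mm behind the grasp point.
Start: joints at [-1.139, 0.321, -0.07, 1.45, 0.023, 1.371, -0.057], TCP at [0.264, 0.594, 0.292] pointing down, gripper open.
Joint ranges: [-2.86, 2.86], [-0.3, 2.09], [-1.38, 1.24], [0.06, 2.45], [-1.56, 4.7], [0.09, 2.05], [-2.69, 2.69]. Speed limits (rad/s): [2.57, 2.57, 3.14, 3.14, 3.14, 3.14, 3.14].

## Interface

Orientations are given as a rotation vector (axis times angle).
In Python, from bench import get_state, get_image, get_calibration, close_job gives the robot as it stands.
- The arm moves only by the tool send_rows, never from a script. Its argument "rows" is a list of rows, each an object of numbers: "hand": the finger opening in mm, from 0 to 87; "x", "y", "z": the shift along the world's x, y, z in mm; "roll": the turn about the world's z in degrees. A call has 1 to 10 rows; each row shifts and turns the commanded pose from where the row before left it; what a row does not reach is not made up. A row lasts 1/10 s, in which the tool goes at most 50 mm and 8.59 degrees, less where a joint would pass 70% of its speed; a pose out of reach is approached as far as the arm can. A call is refused whole if a number of a shift passes 50 or a number of a turn 8.59, either way. A call with a gripper value outside its range is refused whole. The fingers move at their own pace and stop on an object; "force" is the grip in N (left out, the last holds). Time passes only in rows, so rows that do not move let the fingers close. It gives the time, the measured TCP pose, the force, the opening and the grip force at its end, in the units of the state.
- get_state(): the state, without advancing time (a new reading comes with each control period).
- get_image(name): name is "side" or "top" or "wrist"; returns the picture (480x640x3 uint8, blue, green, red); there is no depth.
- get_calibration(name): a dict with "mtx" (3x3 intrinsics, pixels), "world_from_camera" (4x4, takes a point from camera to world coordinates). Camera axes: x right, y down, z forward; pixel columns grow to the right and rows downward; lengths in m; the calibration is good to about 2 mm. A picture is of the moment at which its call begins: read the wrist's pose just before it. get_calibration takes no time and is no camera call; for the wrist camera it gives the pose at the moment of the call.
- close_job(): hands the job in; it is judged then, once.
The state is a dict: "time": time; "joint_positions": joint angles; "qd": joint speeds; "joint_torque": joint torques, N m; "position": TCP position; "tool_rot": TCP orientation; "ft_force": force on the tool from outside, world axes, zero at the start; "torque": the same for the moment, N m; "grip_width": opening from 0.0 (shut) to 1.0 (fully open); "grip_force": force on a finger pad.
Only numpy, scipy, OpenCV 4.12 (cv2) and the standard library are available. Lean on these libraries where they do the work, as an engineer would, in place of code of your own. Each camera call takes 0.05 s, during which the arm holds its last target. There are 200 camera calls.

## Working session

There is one attempt and no reset: what is moved stays moved. The work goes in short steps, Python scripts to look and compute and a tool call to move; the robot and the scene stay as the last step left them, time stands still between calls to the robot, and variables do not carry over. Pictures are saved under pics/ and viewed, at most 11 in all, crops included, and the job is handed in when it is done.

Besides the shell and the picture viewer there is one more tool, called after ">>>" as name([rows], argument=value, ...), one row to a line, values as JSON. send_rows: Moves the arm, as the interface text tells. Its arguments: {"type":"object","properties":{"rows":{"type":"array","items":{"type":"object","properties":{"hand":{"type":"number"},"x":{"type":"number"},"y":{"type":"number"},"z":{"type":"number"},"roll":{"type":"number"}}}},"force":{"type":"number"}},"required":["rows"]}

```bash
mkdir -p pics; python3 - <<'E'
from bench import *
import cv2
for n in ("top","side"):
    cv2.imwrite(f"pics/{n}0.png",get_image(n)); c=get_calibration(n); print(n,c["mtx"].tolist(),c["world_from_camera"].round(4).tolist())
print(get_state())
E
```

```text
top [[608.5020372580851, 0.0, 320.50579101019747], [0.0, 608.5020372580851, 244.5485478131915], [0.0, 0.0, 1.0]] [[0.0203, -0.9936, 0.1111, 0.4264], [-0.9998, -0.021, -0.0052, 0.0187], [0.0075, -0.1109, -0.9938, 1.5759], [0.0, 0.0, 0.0, 1.0]]
side [[566.232870909561, 0.0, 322.092861537098], [0.0, 566.232870909561, 246.64600271885982], [0.0, 0.0, 1.0]] [[-0.9664, -0.1764, 0.1867, 0.3253], [-0.2561, 0.6061, -0.753, 0.9528], [0.0197, -0.7756, -0.631, 0.9054], [0.0, 0.0, 0.0, 1.0]]
{'time': 0.1, 'joint_positions': array([-1.13892797,  0.32176561, -0.07005516,  1.45157715,  0.02263178,
        1.37082574, -0.05688961]), 'qd': array([ 0.00027828,  0.00042249,  0.0012221 , -0.00356542,  0.00091425,
        0.00043311,  0.00117624]), 'joint_torque': array([ 1.35153260e-05, -4.92575991e+01, -4.05539470e-01, -3.13395488e+01,
       -6.40926207e-02,  3.96400702e-02,  8.57395707e-05]), 'position': array([0.26362389, 0.59371097, 0.29124759]), 'tool_rot': array([-6.51391630e-01, -3.07307627e+00,  2.78675805e-03]), 'ft_force': array([ 0.43745748, -0.52284957,  0.02418174]), 'torque': array([ 0.02177761, -0.02322363, -0.019136  ]), 'grip_force': 0.0, 'grip_width': 1.000134461594858}
```

View pics/top0.png

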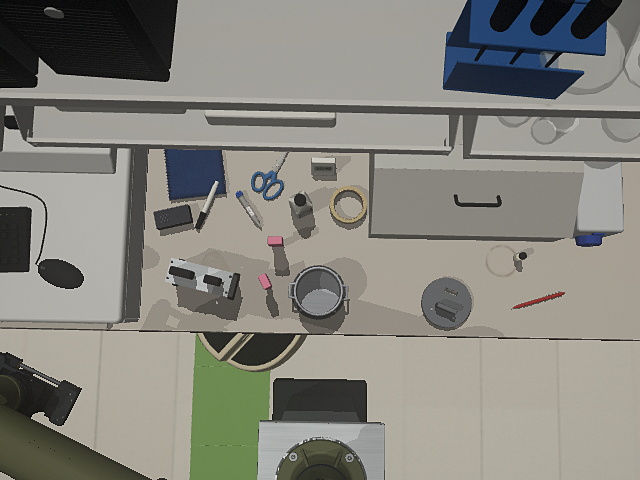

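View pics/side0.png

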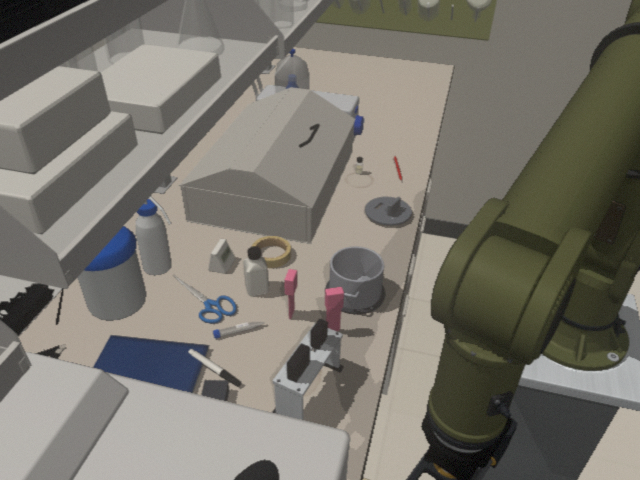

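The bath is at about (319,293) in the top view and the cover at (446,303), with its bar on the lower side and the slot above. The rack is at (203,285), and the smaller (narrow) grip is near (213,281). There are two pink decoys at (276,241) and (265,281). Next I'll zoom in and compute positions.

```bash
cat > h.py <<'E'
from bench import *
import cv2, numpy as np
def proj(n,P,c=None):
    c=c or get_calibration(n); T=np.linalg.inv(c["world_from_camera"]); P=np.atleast_2d(P)
    q=(T[:3,:3]@P.T+T[:3,3:]); q=c["mtx"]@q; return (q[:2]/q[2]).T
def ray(n,uv,z,c=None):
    c=c or get_calibration(n); T=np.array(c["world_from_camera"])
    d=T[:3,:3]@np.linalg.inv(c["mtx"])@np.array([uv[0],uv[1],1.]); return T[:3,3]+d*(z-T[2,3])/d[2]
E
python3 - <<'E'
from h import *
im=cv2.imread("pics/top0.png")
a=im[262:342,404:484]; b=im[245:325,160:240]; c=im[255:335,280:360]
o=np.hstack([cv2.resize(x,(400,400),interpolation=cv2.INTER_CUBIC) for x in (a,b)])
cv2.imwrite("pics/z0.png",o)
for nm,uv,z in [("bath",(319,293),.09),("cover",(446,303),.015),("handle",(448,311),.05),("narrow",(213,281),.145),("wide",(181,272),.145)]: print(nm,ray("top",uv,z).round(3))
E
```

```text
bath [0.474 0.012 0.09 ]
cover [ 0.457 -0.313  0.015]
handle [ 0.437 -0.311  0.05 ]
narrow [0.495 0.262 0.145]
wide [0.514 0.338 0.145]
```

View pics/z0.png

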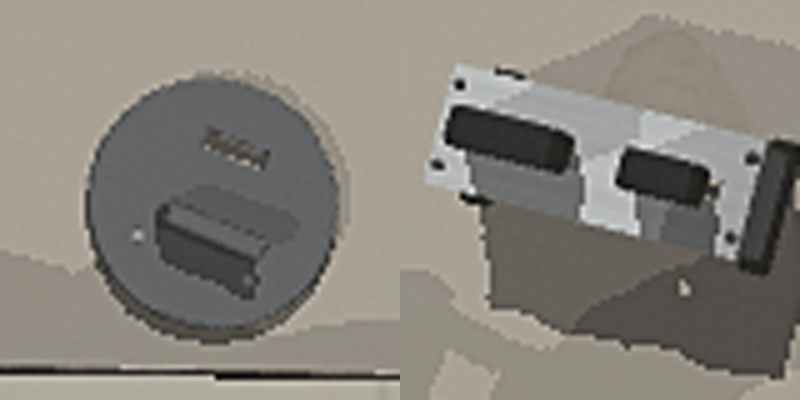

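```bash
python3 - <<'E'
from h import *
from scipy.spatial.transform import Rotation as R
s=get_state(); M=R.from_rotvec(s["tool_rot"]).as_matrix(); a=lambda v:round(np.degrees(np.arctan2(v[1],v[0])),1)
print("tool y",a(M[:,1]),M[:,2].round(3))
px=lambda x,y,ox,oy:(ox+x/5,oy+y/5)
cc=ray("top",px(213,203,404,262),.015); sl=ray("top",px(236,147,404,262),.015)
print("cover",cc,"slot",sl,"d",np.linalg.norm(sl-cc),"yaw",a(sl-cc))
e1,e2=ray("top",px(206,133,404,262),.015),ray("top",px(268,162,404,262),.015); print("slot long",a(e2-e1),np.linalg.norm(e2-e1))
h1,h2=ray("top",px(163,208,404,262),.05),ray("top",px(263,252,404,262),.05); print("handle edge",a(h2-h1),np.linalg.norm(h2-h1),(h1+h2)/2)
w,n=ray("top",px(109,133,160,245),.145),ray("top",px(262,171,160,245),.145)
print("w,n",w,n,np.linalg.norm(w-n),"rack y",a(w-n))
r=[ray("top",px(x,y,160,245),.1) for x,y in((62,66),(27,182),(330,258),(365,140))]; print("rack c",np.mean(r,0),a(r[0]-r[3]),np.linalg.norm(r[0]-r[3]))
E
```

```text
tool y 66.1 [-0.001 -0.002 -1.   ]
cover [ 0.45822036 -0.31499595  0.015     ] slot [ 0.48705197 -0.32688202  0.015     ] d 0.031185575474606167 yaw -22.4
slot long -114.1 0.03479790278456245
handle edge -112.7 0.054148740014443475 [ 0.44407851 -0.3074591   0.05      ]
w,n [0.51541791 0.33586631 0.145     ] [0.49905322 0.26333697 0.145     ] 0.07435258827515039 rack y 77.3
rack c [0.50535664 0.30319815 0.1       ] 77.5 0.15198807850659438
```

>>> send_rows([
  {"x": 20,"y": -40,"roll": -4.1,"hand": 87},
  {"x": 20,"y": -40,"roll": -4.1},
  {"x": 20,"y": -40,"roll": -4.1},
  {"x": 20,"y": -40,"roll": -4.1},
  {"x": 20,"y": -40,"roll": -4.1},
  {"x": 20,"y": -40,"roll": -4.1},
  {"x": 20,"y": -40,"roll": -4.1},
  {"x": 20,"y": -40,"roll": -4.1},
  {"x": 20,"y": -40,"roll": -4.1},
  {"x": 20,"y": -40,"roll": -4.1},
])

```text
schema error: expected keys hand, x, y, z, roll
```

>>> send_rows([
  {"x": 0,"y": -40,"z": -5,"roll": -4.1},
  {"y": -40,"z": -5,"roll": -4.1},
  {"y": -40,"z": -5,"roll": -4.1},
  {"y": -40,"z": -5,"roll": -4.1},
  {"y": -40,"z": -5,"roll": -4.1},
  {"y": -40,"z": -5,"roll": -4.1},
  {"y": -40,"z": -5,"roll": -4.1},
  {"y": -40,"z": -5,"roll": -4.1},
  {"y": -40,"z": -5,"roll": -4.1},
  {"y": -40,"z": -5,"roll": -4.1},
])

```text
schema error: expected keys hand, x, y, z, roll
```

>>> send_rows([
  {"x": -10,"y": -40,"z": -20,"roll": -4},
  {"x": -10,"y": -40,"z": -20,"roll": -4},
  {"y": -20,"z": -10},
  {},
  {},
])

```text
schema error: expected keys hand, x, y, z, roll
```

```bash
cat >> h.py <<'E'
from scipy.spatial.transform import Rotation as R
def pose():
    s=get_state(); M=R.from_rotvec(s["tool_rot"]).as_matrix()
    print("t",s["time"],"tcp",s["position"].round(4),"ytool",np.degrees(np.arctan2(M[1,1],M[0,1])).round(2),"z",M[:,2].round(4),"F",s["ft_force"].round(1),"grip",s["grip_width"],s["grip_force"])
E
python3 - <<'E'
from h import *
pose(); c=get_calibration("wrist"); cv2.imwrite("pics/w1.png",get_image("wrist")); np.savez("w1",mtx=c["mtx"],T=c["world_from_camera"]); print(c)
E
```

```text
t 0.1 tcp [0.2636 0.5937 0.2912] ytool 66.06 z [-6.0e-04 -1.7e-03 -1.0e+00] F [ 0.4 -0.5  0. ] grip 1.000134461594858 0.0
{'mtx': array([[335.42711768,   0.        , 321.46056667],
       [  0.        , 335.42711768, 233.98845263],
       [  0.        ,   0.        ,   1.        ]]), 'world_from_camera': array([[ 4.05691272e-01,  8.69498250e-01,  2.81757672e-01,
         1.86743610e-01],
       [ 9.14010096e-01, -3.85809622e-01, -1.25445129e-01,
         6.27671945e-01],
       [-3.69499167e-04,  3.08421351e-01, -9.51249775e-01,
         3.84043076e-01],
       [ 0.00000000e+00,  0.00000000e+00,  0.00000000e+00,
         1.00000000e+00]])}
```

View pics/w1.png

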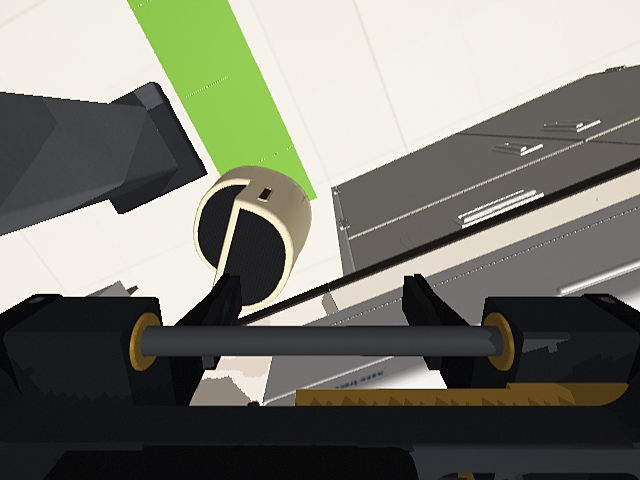

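The moves were refused because every row needs all five keys, so the arm hasn't moved. The wrist picture only shows the floor. I'll resend complete rows.

>>> send_rows([
  {"x": 20,"y": -40,"z": 0,"roll": -4.1,"hand": 87},
  {"x": 20,"y": -40,"z": 0,"roll": -4.1,"hand": 87},
  {"x": 20,"y": -40,"z": 0,"roll": -4.1,"hand": 87},
  {"x": 20,"y": -40,"z": 0,"roll": -4.1,"hand": 87},
  {"x": 20,"y": -40,"z": 0,"roll": -4.1,"hand": 87},
  {"x": 20,"y": -40,"z": 0,"roll": -4.1,"hand": 87},
  {"x": 20,"y": -40,"z": 0,"roll": -4.1,"hand": 87},
  {"x": 20,"y": -40,"z": 0,"roll": -4.1,"hand": 87},
  {"x": 20,"y": -40,"z": 0,"roll": -4.1,"hand": 87},
  {"x": 20,"y": -40,"z": 0,"roll": -4.1,"hand": 87},
])

```text
time: 1.15
position: [0.4641, 0.1923, 0.2923]
tool_rot: [1.69, 2.648, 0.001]
ft_force: [0.4, -0.1, 0.6]
grip_width: 1.002
grip_force: 0.0
```

>>> send_rows([
  {"x": 0,"y": -40,"z": -5,"roll": -4.1,"hand": 87},
  {"x": 0,"y": -40,"z": -5,"roll": -4.1,"hand": 87},
  {"x": 0,"y": -40,"z": -5,"roll": -4.1,"hand": 87},
  {"x": 0,"y": -40,"z": -5,"roll": -4.1,"hand": 87},
  {"x": 0,"y": -40,"z": -5,"roll": -4.1,"hand": 87},
  {"x": 0,"y": -40,"z": -5,"roll": -4.1,"hand": 87},
  {"x": 0,"y": -40,"z": -5,"roll": -4.1,"hand": 87},
  {"x": 0,"y": -40,"z": -5,"roll": -4.1,"hand": 87},
  {"x": 0,"y": -40,"z": -5,"roll": -4.1,"hand": 87},
  {"x": 0,"y": -40,"z": -5,"roll": -4.1,"hand": 87},
])

```text
time: 2.15
position: [0.4634, -0.2074, 0.2421]
tool_rot: [2.51, 1.889, 0.001]
ft_force: [2.3, 0.1, -0.0]
grip_width: 1.0
grip_force: 0.0
```

>>> send_rows([
  {"x": -10,"y": -40,"z": -20,"roll": -4,"hand": 87},
  {"x": -10,"y": -40,"z": -20,"roll": -4,"hand": 87},
  {"x": 0,"y": -20,"z": -10,"roll": 0,"hand": 87},
  {"x": 0,"y": 0,"z": 0,"roll": 0,"hand": 87},
  {"x": 0,"y": 0,"z": 0,"roll": 0,"hand": 87},
])

```text
time: 2.65
position: [0.4437, -0.3055, 0.1921]
tool_rot: [-2.633, -1.711, 0.001]
ft_force: [0.8, 0.5, 1.2]
grip_width: 0.999
grip_force: 0.0
```

```bash
python3 - <<'E'
from h import *
pose(); c=get_calibration("wrist"); cv2.imwrite("pics/w2.png",get_image("wrist")); np.savez("w2",mtx=c["mtx"],T=c["world_from_camera"])
E
```

```text
t 2.65 tcp [ 0.4437 -0.3055  0.1921] ytool -23.96 z [-8.e-04  5.e-04 -1.e+00] F [0.8 0.5 1.2] grip 0.999315554171334 0.0
```

View pics/w2.png

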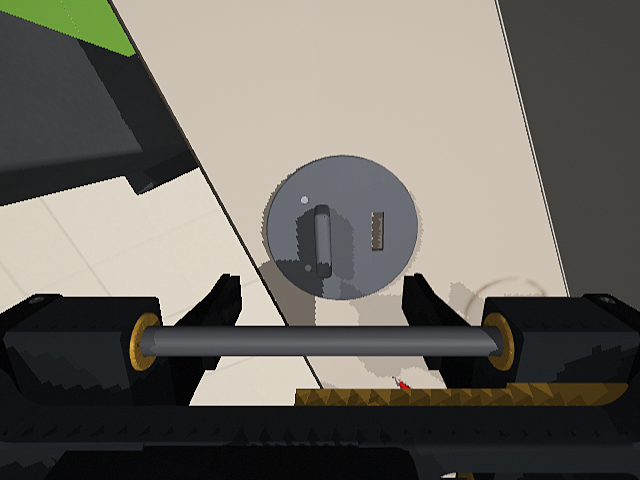

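The wrist view shows the cover's slot centre at about (377.5,231). Its handle top runs from (322,206) to about (323,270), and the disc rim spans columns 267–417.

```bash
python3 - <<'E'
from h import *
d=np.load("w2.npz"); c=dict(mtx=d["mtx"],world_from_camera=d["T"])
print("slot",ray("w",(377.5,231),.015,c)); s1,s2=ray("w",(377.5,212),.015,c),ray("w",(377.5,250),.015,c); v=s1-s2; print(np.linalg.norm(v),np.degrees(np.arctan2(v[1],v[0])))
g=np.array([.4437,-.3055]); yaw=np.radians(-23.5); ex=np.array([np.cos(yaw),np.sin(yaw)]);ey=np.array([-ex[1],ex[0]])
for cc in ([.4582,-.315],ray("w",(377.5,231),.015,c)[:2]-.03*ex):
    print("centre",cc,"handle",cc-.016*ex)
    P=np.array([[*(cc-.016*ex+a*.006*ex+b*.026*ey),.05] for a,b in((-1,-1),(1,-1),(1,1),(-1,1))]); print(proj("w",P,c).round(1).tolist())
    t=np.linspace(0,6.28,100); p=proj("w",np.c_[cc+.064*(np.cos(t)[:,None]*ex+np.sin(t)[:,None]*ey),np.full(100,.015)],c); print("disc",p.min(0),p.max(0))
E
```

```text
slot [ 0.4881725  -0.32446137  0.015     ]
0.033578737917384346 68.95739024520722
centre [0.4582, -0.315] handle [ 0.44352704 -0.30862001]
[[313.9, 281.3], [329.5, 281.2], [329.5, 215.8], [312.9, 215.9]]
disc [264.59377602 157.68673331] [416.29968288 302.34901286]
centre [ 0.4606607 -0.3124989] handle [ 0.44598774 -0.30611892]
[[315.5, 277.4], [331.2, 277.3], [331.2, 211.4], [314.6, 211.5]]
disc [265.85762116 153.40807423] [418.10753145 299.10312636]
```

>>> send_rows([
  {"x": 2,"y": -1,"z": -20,"roll": 0.6,"hand": 87},
  {"x": 0,"y": 0,"z": -25,"roll": 0,"hand": 60},
  {"x": 0,"y": 0,"z": -25,"roll": 0,"hand": 50},
  {"x": 0,"y": 0,"z": -20,"roll": 0,"hand": 50},
  {"x": 0,"y": 0,"z": -12,"roll": 0,"hand": 50},
  {"x": 0,"y": 0,"z": 0,"roll": 0,"hand": 50},
])

```text
time: 3.3
position: [0.4458, -0.3051, 0.0894]
tool_rot: [-2.621, -1.728, 0.001]
ft_force: [-0.2, -0.9, 0.1]
grip_width: 0.639
grip_force: 0.0
```

>>> send_rows([
  {"x": 0,"y": 0,"z": 0,"roll": 0,"hand": 20},
  {"x": 0,"y": 0,"z": 0,"roll": 0,"hand": 10},
  {"x": 0,"y": 0,"z": 0,"roll": 0,"hand": 0},
  {"x": 0,"y": 0,"z": 0,"roll": 0,"hand": 0},
  {"x": 0,"y": 0,"z": 0,"roll": 0,"hand": 0},
  {"x": 0,"y": 0,"z": 0,"roll": 0,"hand": 0},
  {"x": 0,"y": 0,"z": 0,"roll": 0,"hand": 0},
  {"x": 0,"y": 0,"z": 0,"roll": 0,"hand": 0},
], force=35)

```text
time: 4.1
position: [0.4456, -0.3069, 0.0904]
tool_rot: [-2.625, -1.726, -0.0]
ft_force: [-2.2, 0.3, 4.2]
grip_width: 0.137
grip_force: 34.9
```

>>> send_rows([
  {"x": 0,"y": 0,"z": 10,"roll": 0,"hand": 0},
  {"x": 0,"y": 0,"z": 20,"roll": 0,"hand": 0},
  {"x": 0,"y": 0,"z": 25,"roll": 0,"hand": 0},
  {"x": 0,"y": 0,"z": 30,"roll": 0,"hand": 0},
  {"x": 0,"y": 0,"z": 30,"roll": 0,"hand": 0},
  {"x": 0,"y": 0,"z": 25,"roll": 0,"hand": 0},
  {"x": 0,"y": 10,"z": 10,"roll": 2,"hand": 0},
  {"x": 0,"y": 20,"z": 0,"roll": 2,"hand": 0},
  {"x": 0,"y": 25,"z": 0,"roll": 2,"hand": 0},
  {"x": 0,"y": 25,"z": 0,"roll": 2,"hand": 0},
])

```text
time: 5.1
position: [0.4451, -0.2252, 0.2395]
tool_rot: [-2.495, -1.908, 0.001]
ft_force: [-0.5, 0.5, -1.1]
grip_width: 0.134
grip_force: 34.9
```

>>> send_rows([
  {"x": 2,"y": 25,"z": 0,"roll": 2,"hand": 0},
  {"x": 2,"y": 25,"z": 0,"roll": 0.8,"hand": 0},
  {"x": 2,"y": 25,"z": 0,"roll": 0,"hand": 0},
  {"x": 2,"y": 25,"z": 0,"roll": 0,"hand": 0},
  {"x": 2,"y": 20,"z": 0,"roll": 0,"hand": 0},
  {"x": 0,"y": 10,"z": 0,"roll": 0,"hand": 0},
  {"x": 0,"y": 0,"z": 0,"roll": 0,"hand": 0},
  {"x": 0,"y": 0,"z": 0,"roll": 0,"hand": 0},
])

```text
time: 5.9
position: [0.4554, -0.0977, 0.24]
tool_rot: [2.451, 1.965, -0.001]
ft_force: [-0.1, -0.1, -2.3]
grip_width: 0.138
grip_force: 34.9
```

```bash
python3 - <<'E'
from h import *
pose(); c=get_calibration("wrist"); cv2.imwrite("pics/w3.png",get_image("wrist")); np.savez("w3",mtx=c["mtx"],T=c["world_from_camera"])
t=np.linspace(0,6.28,13)
print(proj("wrist",np.c_[.474+.06*np.cos(t),.012+.06*np.sin(t),np.full(13,.09)],c).round().tolist())
E
```

```text
t 5.9 tcp [ 0.4554 -0.0977  0.24  ] ytool -12.54 z [-5.e-04 -7.e-04 -1.e+00] F [-0.1 -0.1 -2.3] grip 0.1375686450641805 34.90797565318644
[[401.0, 62.0], [381.0, 14.0], [340.0, -18.0], [289.0, -21.0], [246.0, 7.0], [223.0, 54.0], [225.0, 105.0], [249.0, 147.0], [287.0, 171.0], [330.0, 173.0], [369.0, 152.0], [395.0, 113.0], [401.0, 63.0]]
```

View pics/w3.png

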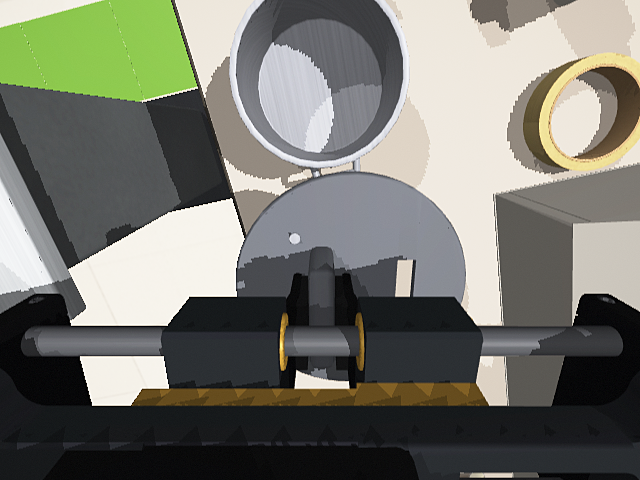

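The bath rim's outer edge spans columns 230–408 with its bottom at row 168. The held cover's disc spans 236–465 with its top at row 172, and it hangs level. I'll fit both circles from these extents.

```bash
python3 - <<'E'
from h import *
from scipy.optimize import least_squares as ls
d=np.load("w3.npz"); c=dict(mtx=d["mtx"],world_from_camera=d["T"]); t=np.linspace(0,2*np.pi,721)
def ext(p,r,z,): 
    q=proj("w",np.c_[p[0]+r*np.cos(t),p[1]+r*np.sin(t),np.full(721,z)],c); return np.array([q[:,0].min(),q[:,0].max(),q[:,1].min(),q[:,1].max()])
f=ls(lambda p:ext(p,.06,.09)[[0,1,3]]-[230,408,168],[.474,.012]); print("bath",f.x,f.fun)
tz=.24-.051-.038+.015
f2=ls(lambda p:ext(p,.064,tz)[[0,1,2]]-[236,465,172],[.47,-.1]); print("cover",f2.x,f2.fun)
a=np.radians(-12); e=np.array([np.cos(a),np.sin(a)]); print("cover by TCP",np.array([.4554,-.0977])+.016*e)
E
```

```text
bath [0.48014179 0.01526591] [-2.16475164  2.17002258  0.38919537]
cover [ 0.47167343 -0.10263582] [-2.19506209  2.18762244  0.41911718]
cover by TCP [ 0.47105036 -0.10102659]
```

>>> send_rows([
  {"x": 1,"y": 15,"z": 0,"roll": 0,"hand": 0},
  {"x": 1,"y": 20,"z": 0,"roll": 0,"hand": 0},
  {"x": 1,"y": 20,"z": 0,"roll": 0,"hand": 0},
  {"x": 1,"y": 20,"z": 0,"roll": 0,"hand": 0},
  {"x": 2,"y": 20,"z": 0,"roll": 0,"hand": 0},
  {"x": 2,"y": 15,"z": -10,"roll": 0,"hand": 0},
  {"x": 0.7,"y": 7.5,"z": -20,"roll": 0,"hand": 0},
  {"x": 0,"y": 0,"z": -20,"roll": 0,"hand": 0},
  {"x": 0,"y": 0,"z": 0,"roll": 0,"hand": 0},
  {"x": 0,"y": 0,"z": 0,"roll": 0,"hand": 0},
])

```text
time: 6.95
position: [0.4643, 0.0197, 0.1899]
tool_rot: [2.452, 1.964, -0.002]
ft_force: [1.0, -0.8, -1.6]
grip_width: 0.14
grip_force: 34.9
```

>>> send_rows([
  {"x": 0,"y": 0,"z": -3,"roll": 0,"hand": 0},
  {"x": 0,"y": 0,"z": -3,"roll": 0,"hand": 0},
  {"x": 0,"y": 0,"z": -3,"roll": 0,"hand": 0},
  {"x": 0,"y": 0,"z": 0,"roll": 0,"hand": 0},
  {"x": 0,"y": 0,"z": 0,"roll": 0,"hand": 0},
])

```text
time: 7.45
position: [0.4645, 0.0206, 0.1814]
tool_rot: [2.451, 1.966, 0.0]
ft_force: [-0.5, -0.9, -2.3]
grip_width: 0.133
grip_force: 34.9
```

>>> send_rows([
  {"x": 0,"y": 0,"z": -2,"roll": 0,"hand": 0},
  {"x": 0,"y": 0,"z": -2,"roll": 0,"hand": 0},
  {"x": 0,"y": 0,"z": 0,"roll": 0,"hand": 0},
  {"x": 0,"y": 0,"z": 0,"roll": 0,"hand": 0},
])

```text
time: 7.85
position: [0.4644, 0.0206, 0.1772]
tool_rot: [2.451, 1.966, -0.0]
ft_force: [0.5, -0.3, -2.1]
grip_width: 0.132
grip_force: 34.9
```

No contact yet and the ring is about 3 mm into the mouth. I'll lower it further.

>>> send_rows([
  {"x": 0,"y": 0,"z": -2,"roll": 0,"hand": 0},
  {"x": 0,"y": 0,"z": -2,"roll": 0,"hand": 0},
  {"x": 0,"y": 0,"z": -1,"roll": 0,"hand": 0},
  {"x": 0,"y": 0,"z": -1,"roll": 0,"hand": 0},
  {"x": 0,"y": 0,"z": 0,"roll": 0,"hand": 0},
  {"x": 0,"y": 0,"z": 0,"roll": 0,"hand": 0},
])

```text
time: 8.45
position: [0.4644, 0.0206, 0.1715]
tool_rot: [-2.451, -1.965, 0.0]
ft_force: [-2.0, -0.8, 1.5]
grip_width: 0.135
grip_force: 34.9
```

It made contact at exactly the expected seated height. I'll release and rise, then look.

>>> send_rows([
  {"x": 0,"y": 0,"z": 0,"roll": 0,"hand": 20},
  {"x": 0,"y": 0,"z": 0,"roll": 0,"hand": 40},
  {"x": 0,"y": 0,"z": 0,"roll": 0,"hand": 50},
  {"x": 0,"y": 0,"z": 0,"roll": 0,"hand": 50},
  {"x": 0,"y": 0,"z": 10,"roll": 0,"hand": 50},
  {"x": 0,"y": 0,"z": 25,"roll": 0,"hand": 50},
  {"x": 0,"y": 0,"z": 30,"roll": 0,"hand": 50},
  {"x": 0,"y": 0,"z": 30,"roll": 0,"hand": 50},
  {"x": 0,"y": 0,"z": 20,"roll": 0,"hand": 50},
  {"x": 0,"y": 0,"z": 0,"roll": 0,"hand": 50},
])

```text
time: 9.45
position: [0.4662, 0.0206, 0.2901]
tool_rot: [2.449, 1.964, 0.01]
ft_force: [0.4, 0.2, 0.4]
grip_width: 0.576
grip_force: 0.0
```

>>> send_rows([
  {"x": 0,"y": 0,"z": 0,"roll": 0,"hand": 60},
  {"x": 0,"y": 0,"z": 0,"roll": 0,"hand": 60},
])

```text
time: 9.65
position: [0.4639, 0.0205, 0.2853]
tool_rot: [-2.45, -1.965, 0.003]
ft_force: [0.1, 0.3, 0.1]
grip_width: 0.655
grip_force: 0.0
```

```bash
python3 - <<'E'
from h import *
pose(); c=get_calibration("wrist"); w=get_image("wrist"); np.savez("w4",mtx=c["mtx"],T=c["world_from_camera"])
s=get_image("side")[190:330,290:430]
cv2.imwrite("pics/w4.png",np.hstack([w[90:390,170:470],cv2.resize(s,(300,300))]))
cv2.imwrite("pics/w4full.png",w)
E
```

```text
t 9.65 tcp [0.4639 0.0205 0.2853] ytool -12.54 z [-1.7e-03 -5.0e-04 -1.0e+00] F [0.1 0.3 0.1] grip 0.654993379109872 0.0
```

View pics/w4.png

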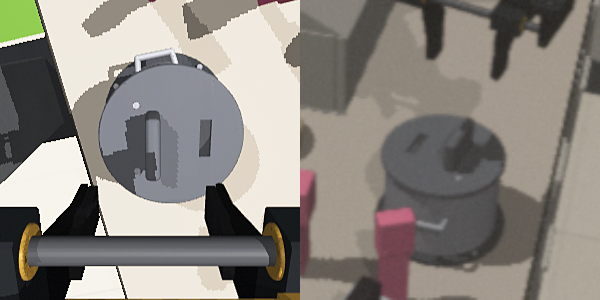

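The cover is seated and level on the bath. In the full wrist image its slot is near (375.5,228), and I'll measure that precisely.

```bash
python3 - <<'E'
from h import *
d=np.load("w4.npz"); c=dict(mtx=d["mtx"],world_from_camera=d["T"]); im=cv2.imread("pics/w4full.png")
g=cv2.cvtColor(im,cv2.COLOR_BGR2GRAY); sub=g[200:262,355:400]; print(sub[::6,::2])
m=(sub<80).astype(np.uint8); n,l,st,ce=cv2.connectedComponentsWithStats(m); k=1+np.argmax(st[1:,4]); print(st[k],ce[k]+[355,200])
x,y,w,h,_=st[k]; x+=355;y+=200
P=ray("w",(x+w/2-.5,y+h/2-.5),.096,c); print("slot",P)
top,bot=ray("w",(x+w/2,y),.096,c),ray("w",(x+w/2,y+h),.096,c); l_,r_=ray("w",(x,y+h/2),.096,c),ray("w",(x+w,y+h/2),.096,c); print(np.linalg.norm(top-bot),np.linalg.norm(l_-r_),np.degrees(np.arctan2(*(top-bot)[1::-1]))-90)
# predicted slot corners for a few yaws
for yd in(-14,-12,-10):
    a=np.radians(yd); ex=np.array([np.cos(a),np.sin(a)]);ey=np.array([-ex[1],ex[0]])
    print(yd,proj("w",np.array([[*(P[:2]+i*.005*ex+j*.017*ey),.096] for i,j in((-1,1),(1,1),(1,-1),(-1,-1))]),c).round(1).tolist())
hp=np.array([.4643,.0206]); print("handle-based slot",hp+.046*np.array([np.cos(np.radians(-12.2)),np.sin(np.radians(-12.2))]))
r,cc=np.where(l[:,:]==0) if 0 else (None,None)
for rr in range(y,y+h,4): q=np.where(g[rr,355:400]<80)[0]; print(rr,q.min()+355 if len(q) else None,q.max()+355 if len(q) else None,end="; ")
E
```

```text
[[144 143 141 141 143 144 143 143 140 142 142 142 142 141 143 143 143 142
  142 142 143 143 142]
 [143 141 144 142 143 142 142 143 140 142 143 140 141 140 144 141 142 144
  144 141 144 143 143]
 [143 142 142 144 144 143 142 147  91  94  97  93  99  61 144 143 142 142
  144 144 142 143 144]
 [141 143 142 142 142 143 143 148  95  94  96  96  97  93 145 142 141 144
  143 142 142 141 143]
 [143 142 142 142 142 143 144 132  96  95  93  96  96 123 144 142 142 142
  144 142 143 143 142]
 [141 142 142 142 141 142 144 122  97  96  97  73  61 155 143 141 143 141
  142 141 141 142 143]
 [141 140 141 143 142 142 143 105  98  67  70  71  48 153 143 143 141 141
  141 143 141 142 142]
 [140 141 141 141 141 142 143  61  72  72  72  71  40 148 143 140 142 141
  141 142 141 141 142]
 [140 141 141 140 141 143 142 143 144 143 143 143 142 142 142 141 142 141
  141 140 141 142 140]
 [142 141 142 141 140 141 140 140 140 140 141 140 141 142 142 141 141 141
  141 142 141 141 139]
 [140 142 142 142 142 141 141 140 140 140 140 139 141 143 141 142 140 141
  141 140 140 140 141]]
[ 14  10  13  37 167] [376.05389222 235.17365269]
slot [0.51056495 0.00930216 0.096     ]
0.034023329926849415 0.011421706666011763 -9.708074351866514
-14 [[370.7, 209.0], [382.3, 209.3], [379.2, 246.3], [368.0, 246.1]]
-12 [[370.0, 209.2], [381.6, 209.1], [379.8, 246.2], [368.7, 246.3]]
-10 [[369.3, 209.4], [380.9, 208.9], [380.5, 246.0], [369.3, 246.4]]
handle-based slot [0.50926113 0.01087906]
210 380 381; 214 380 381; 218 380 380; 222 380 380; 226 379 380; 230 377 380; 234 374 380; 238 370 379; 242 369 379; 246 369 369;
```

>>> send_rows([
  {"x": 2,"y": 10,"z": 0,"roll": 0,"hand": 60},
  {"x": 4,"y": 25,"z": 0,"roll": 0,"hand": 60},
  {"x": 4,"y": 30,"z": 0,"roll": 0,"hand": 60},
  {"x": 5,"y": 35,"z": 0,"roll": 0,"hand": 60},
  {"x": 5,"y": 35,"z": 0,"roll": 0,"hand": 60},
  {"x": 5,"y": 35,"z": 0,"roll": 0,"hand": 60},
  {"x": 5,"y": 35,"z": 0,"roll": 0,"hand": 60},
  {"x": 5,"y": 25,"z": 0,"roll": 0,"hand": 60},
  {"x": 4,"y": 15,"z": 0,"roll": 0,"hand": 60},
  {"x": 0,"y": 0,"z": 0,"roll": 0,"hand": 60},
])

```text
time: 10.75
position: [0.503, 0.2681, 0.2853]
tool_rot: [-2.447, -1.97, 0.002]
ft_force: [-0.6, 0.2, -0.9]
grip_width: 0.693
grip_force: 0.0
```

>>> send_rows([
  {"x": 0,"y": 0,"z": 0,"roll": 0,"hand": 60},
  {"x": 0,"y": 0,"z": 0,"roll": 0,"hand": 60},
])

```text
time: 10.95
position: [0.5038, 0.2637, 0.2863]
tool_rot: [2.453, 1.962, -0.001]
ft_force: [-0.6, 0.0, 0.0]
grip_width: 0.688
grip_force: 0.0
```

```bash
python3 - <<'E'
from h import *
pose(); c=get_calibration("wrist"); w=get_image("wrist"); np.savez("w5",mtx=c["mtx"],T=c["world_from_camera"]); cv2.imwrite("pics/w5.png",w)
E
```

```text
t 10.95 tcp [0.5038 0.2637 0.2863] ytool -12.68 z [ 0.e+00 -8.e-04 -1.e+00] F [-0.6  0.   0. ] grip 0.6879393838211822 0.0
```

View pics/w5.png

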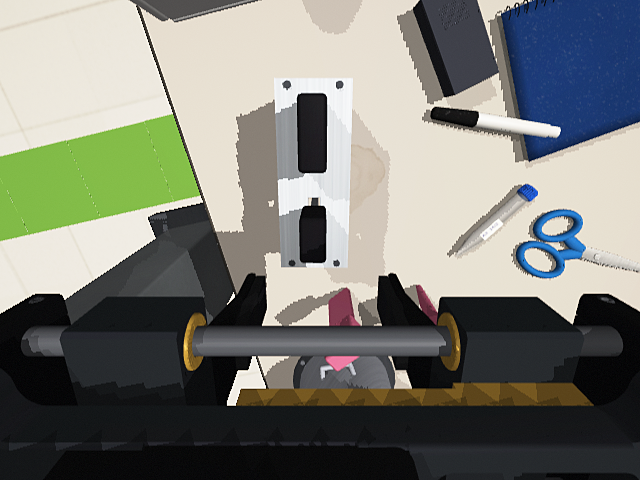

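The narrow grip is nearest the gripper, at columns 300–326 and rows 206–263. The rack plate corners are at (275,79), (352,79), (349,267) and (279,267). The wide grip is further away, at rows 93–173.

```bash
python3 - <<'E'
from h import *
d=np.load("w5.npz"); c=dict(mtx=d["mtx"],world_from_camera=d["T"])
K=[ray("w",p,.1,c)[:2] for p in((275,79),(352,79),(349,267),(279,267))]; C=np.mean(K,0)
v=(K[0]+K[1]-K[2]-K[3])/2; yaw=np.degrees(np.arctan2(v[1],v[0]))-90; print("rack",C,np.linalg.norm(v),np.linalg.norm(K[0]-K[1]),np.linalg.norm(K[2]-K[3]),"yaw",yaw)
im=cv2.imread("pics/w5.png"); g=im.max(2); m=(g<60).astype(np.uint8)[180:268,285:345]; n,l,st,ce=cv2.connectedComponentsWithStats(m); k=1+np.argmax(st[1:,4]); print(st[k]+[285,180,0,0,0])
for r in range(180,268,6): q=np.where(g[r,285:345]<60)[0]; print(r,(q.min()+285,q.max()+285) if len(q) else None,end=" ")
for yd in(-12.5,-14):
  a=np.radians(yd); ex=np.array([np.cos(a),np.sin(a)]);ey=np.array([-ex[1],ex[0]]); P=C-.038*ey; print("\nnarrow",P)
  for z in(.1,.145): print(z,proj("w",np.array([[*(P+i*.01*ex+j*.018*ey),z] for i,j in((-1,1),(1,1),(1,-1),(-1,-1))]),c).round(1).tolist())
E
```

```text
rack [0.50783955 0.30472272] 0.15515159708656479 0.05856855662594221 0.06316635755483375 yaw -12.929613563964324
[ 299  198   27   65 1489]
180 None 186 None 192 None 198 (np.int64(312), np.int64(317)) 204 (np.int64(312), np.int64(312)) 210 (np.int64(302), np.int64(325)) 216 (np.int64(300), np.int64(325)) 222 (np.int64(299), np.int64(325)) 228 (np.int64(299), np.int64(325)) 234 (np.int64(300), np.int64(325)) 240 (np.int64(300), np.int64(325)) 246 (np.int64(300), np.int64(325)) 252 (np.int64(300), np.int64(325)) 258 (np.int64(300), np.int64(325)) 264 (np.int64(289), np.int64(338)) 
narrow [0.49961485 0.26762347]
0.1 [[302.3, 204.6], [325.8, 204.5], [325.8, 244.4], [303.1, 244.5]]
0.145 [[299.0, 218.5], [326.7, 218.4], [326.6, 264.5], [300.1, 264.6]]

narrow [0.49864652 0.26785148]
0.1 [[301.6, 204.3], [325.2, 204.8], [324.1, 244.7], [301.4, 244.2]]
0.145 [[298.3, 218.1], [326.0, 218.7], [324.7, 264.8], [298.2, 264.2]]
```

>>> send_rows([
  {"x": -4,"y": 4,"z": -8,"roll": 0,"hand": 55},
  {"x": 0,"y": 0,"z": -20,"roll": 0,"hand": 55},
  {"x": 0,"y": 0,"z": -25,"roll": 0,"hand": 50},
  {"x": 0,"y": 0,"z": -25,"roll": 0,"hand": 50},
  {"x": 0,"y": 0,"z": -20,"roll": 0,"hand": 50},
  {"x": 0,"y": 0,"z": -10,"roll": 0,"hand": 50},
  {"x": 0,"y": 0,"z": 0,"roll": 0,"hand": 50},
])

```text
time: 11.7
position: [0.4984, 0.2689, 0.1767]
tool_rot: [-2.451, -1.965, 0.005]
ft_force: [-0.7, -0.7, 0.5]
grip_width: 0.576
grip_force: 0.0
```

>>> send_rows([
  {"x": 0,"y": 0,"z": 0,"roll": 0,"hand": 30},
  {"x": 0,"y": 0,"z": 0,"roll": 0,"hand": 20},
  {"x": 0,"y": 0,"z": 0,"roll": 0,"hand": 10},
  {"x": 0,"y": 0,"z": 0,"roll": 0,"hand": 10},
  {"x": 0,"y": 0,"z": 0,"roll": 0,"hand": 10},
  {"x": 0,"y": 0,"z": 0,"roll": 0,"hand": 10},
  {"x": 0,"y": 0,"z": 0,"roll": 0,"hand": 10},
], force=35)

```text
time: 12.4
position: [0.4995, 0.2698, 0.1788]
tool_rot: [-2.451, -1.966, -0.001]
ft_force: [-0.9, -0.3, 4.2]
grip_width: 0.233
grip_force: 35.0
```

>>> send_rows([
  {"x": 0,"y": 0,"z": 5,"roll": 0,"hand": 10},
  {"x": 0,"y": 0,"z": 15,"roll": 0,"hand": 10},
  {"x": 0,"y": 0,"z": 25,"roll": 0,"hand": 10},
  {"x": 0,"y": 0,"z": 30,"roll": 0,"hand": 10},
  {"x": 0,"y": 0,"z": 30,"roll": 0,"hand": 10},
  {"x": 0,"y": 0,"z": 15,"roll": 0,"hand": 10},
  {"x": 0,"y": 0,"z": 5,"roll": 0,"hand": 10},
  {"x": 0,"y": 0,"z": 0,"roll": 0,"hand": 10},
])

```text
time: 13.2
position: [0.4995, 0.2696, 0.3034]
tool_rot: [2.451, 1.966, 0.001]
ft_force: [0.2, -1.6, -1.7]
grip_width: 0.226
grip_force: 35.0
```

>>> send_rows([
  {"x": 0,"y": -10,"z": 0,"roll": 0,"hand": 10},
  {"x": 1,"y": -20,"z": 0,"roll": 0,"hand": 10},
  {"x": 1,"y": -30,"z": 0,"roll": 0,"hand": 10},
  {"x": 1,"y": -35,"z": 0,"roll": 0,"hand": 10},
  {"x": 2,"y": -40,"z": 0,"roll": 0,"hand": 10},
  {"x": 2,"y": -40,"z": 0,"roll": 0,"hand": 10},
  {"x": 1,"y": -35,"z": 0,"roll": 0,"hand": 10},
  {"x": 1,"y": -25,"z": 0,"roll": 0,"hand": 10},
  {"x": 1,"y": -16,"z": 0,"roll": 0,"hand": 10},
  {"x": 0,"y": -8,"z": 0,"roll": 0,"hand": 10},
])

```text
time: 14.2
position: [0.5085, 0.0066, 0.3025]
tool_rot: [-2.455, -1.959, 0.003]
ft_force: [0.6, -0.2, -0.8]
grip_width: 0.229
grip_force: 35.0
```

>>> send_rows([
  {"x": 0,"y": 0,"z": 0,"roll": 0,"hand": 10},
  {"x": 0,"y": 0,"z": 0,"roll": 0,"hand": 10},
  {"x": 0,"y": 0,"z": 0,"roll": 0,"hand": 10},
])

```text
time: 14.5
position: [0.5093, 0.0118, 0.303]
tool_rot: [-2.449, -1.968, 0.0]
ft_force: [0.3, 0.2, -1.0]
grip_width: 0.226
grip_force: 35.0
```

```bash
python3 - <<'E'
from h import *
pose(); c=get_calibration("wrist"); w=get_image("wrist"); np.savez("w6",mtx=c["mtx"],T=c["world_from_camera"]); cv2.imwrite("pics/w6full.png",w)
s=get_image("side"); cv2.imwrite("pics/s6full.png",s)
cv2.imwrite("pics/w6.png",np.hstack([cv2.resize(w[120:320,220:420],(400,400)),cv2.resize(s[140:340,280:480],(400,400))]))
print(proj("wrist",[.510,.0095,.096],c),proj("side",[.510,.0095,.096]))
E
```

```text
t 14.5 tcp [0.5093 0.0118 0.303 ] ytool -12.43 z [-5.e-04  2.e-04 -1.e+00] F [ 0.3  0.2 -1. ] grip 0.2262409721320038 34.99969834461808
[[321.36738789 223.94607401]] [[343.35697592 257.189018  ]]
```

View pics/w6.png

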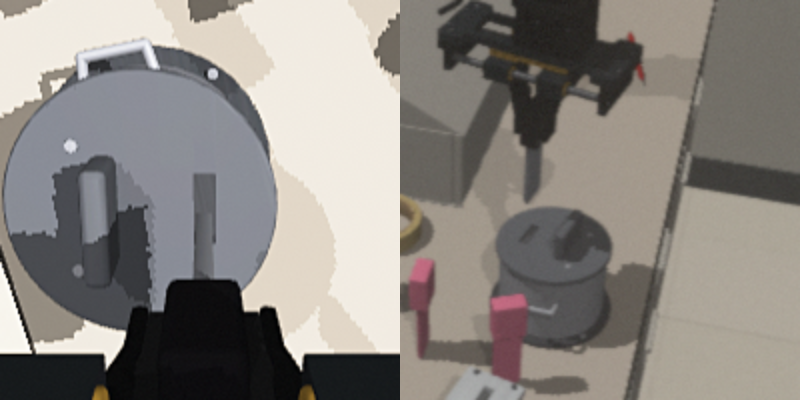

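The wrist view shows the blade almost exactly over the slot. In full coordinates the slot spans columns 317–327.5 with its far end at row 207, and the blade's lower end spans columns 317.5–325.5. The side view shows the cover flat on the rim and the coupon hanging upright.

```bash
python3 - <<'E'
from h import *
d=np.load("w6.npz"); c=dict(mtx=d["mtx"],world_from_camera=d["T"]); g=cv2.cvtColor(cv2.imread("pics/w6full.png"),cv2.COLOR_BGR2GRAY)
for r in range(202,264,5): print(r,g[r,310:334])
print(g[200:236,322],g[200:236,318])
a=np.radians(-12.5); ex=np.array([np.cos(a),np.sin(a)]);ey=np.array([-ex[1],ex[0]])
S=np.array([.510,.0095]); print("slot",proj("w",np.array([[*(S+i*.005*ex+j*.017*ey),.096] for i,j in((-1,1),(1,1),(1,-1),(-1,-1))]),c).round(1).tolist())
B=np.array([.5093,.0118])
for z in(.150,.160,.225): print("blade",z,proj("w",np.array([[*(B+i*.003*ex+j*.015*ey),z] for i,j in((-1,1),(1,1),(1,-1),(-1,-1))]),c).round(1).tolist())
print("grip top",proj("w",np.array([[*(B+i*.01*ex+j*.018*ey),.27] for i,j in((-1,1),(1,1),(1,-1),(-1,-1))]),c).round(1).tolist())
E
```

```text
202 [142 143 145 144 144 143 143 142 142 142 141 142 143 141 142 142 141 143
 143 143 142 143 143 142]
207 [142 143 141 142 144 145 126  89  96 101  96 100 100 100 102  96  97 101
 147 144 141 144 142 142]
212 [141 142 143 143 141 145 123  93  91  96  99  96  97  98 100  99  95  90
 150 143 143 143 142 142]
217 [144 142 142 142 143 145 124  93  97  93  95 100  96  97  99 101  99  90
 151 143 142 142 141 142]
222 [141 142 142 142 141 145 148  90  98  97  93  97  98  95  98  98  97  92
 149 142 143 141 142 143]
227 [142 142 142 141 143 143 148  85  75  84  90  95  97 103 110 114  93  90
 148 144 141 142 141 143]
232 [142 140 140 142 142 144 148  82  81  89  90  97 100 103 109 116  93  89
 148 144 142 141 141 143]
237 [141 140 142 142 143 143 149  56  83  89  93  98 100 105 110 117  94  79
 151 144 142 142 142 142]
242 [143 141 142 143 141 145 150  78  84  91  93  98 100 106 108 111 122 137
 144 143 141 141 142 143]
247 [141 141 141 141 142 144 149  72  84  92  94  97 101 107 108 110 123 146
 143 142 142 140 142 142]
252 [141 142 141 142 141 144 128  77  87  94  96 100 102 107 109 111 1
[... 180 characters left out ...]
13 13 13 16 19 16 14 17 14 14 14]
[142 141 143 142 143 145 127 100  96  97  99  98  97  98  97  96  95  96
  97  96 100 100  98 101 100 100  97  97 100 100 100  99 100 100 100 101] [142 141 142 141 142 144 126  96  92  93  91  90  91  92  94  93  96  97
  99  98  98  97  98  95  97  99  87  75  76  77  78  78  81  78  80  82]
slot [[315.9, 206.1], [326.9, 206.1], [326.6, 241.2], [316.1, 241.2]]
blade 0.15 [[316.0, 222.0], [323.9, 222.0], [323.7, 258.7], [316.1, 258.7]]
blade 0.16 [[315.8, 225.7], [324.0, 225.7], [323.8, 263.6], [315.9, 263.6]]
blade 0.225 [[314.1, 259.2], [325.0, 259.2], [324.8, 307.7], [314.3, 307.7]]
grip top [[295.2, 293.2], [343.1, 293.2], [341.4, 365.0], [297.0, 365.0]]
```

>>> send_rows([
  {"x": 0,"y": -1,"z": -10,"roll": 0,"hand": 10},
  {"x": 0,"y": 0,"z": -15,"roll": 0,"hand": 10},
  {"x": 0,"y": 0,"z": -10,"roll": 0,"hand": 10},
  {"x": 0,"y": 0,"z": -8,"roll": 0,"hand": 10},
  {"x": 0,"y": 0,"z": 0,"roll": 0,"hand": 10},
  {"x": 0,"y": 0,"z": 0,"roll": 0,"hand": 10},
  {"x": 0,"y": 0,"z": 0,"roll": 0,"hand": 10},
])

```text
time: 15.3
position: [0.5098, 0.0096, 0.2609]
tool_rot: [2.45, 1.965, 0.002]
ft_force: [-0.3, -0.3, -2.0]
grip_width: 0.229
grip_force: 35.0
```

```bash
python3 - <<'E'
from h import *
pose(); c=get_calibration("wrist"); w=get_image("wrist"); g=cv2.cvtColor(w,cv2.COLOR_BGR2GRAY)
cv2.imwrite("pics/w7.png",cv2.resize(w[180:330,230:430],(800,600),interpolation=cv2.INTER_NEAREST))
E
```

```text
t 15.3 tcp [0.5098 0.0096 0.2609] ytool -12.54 z [ 1.1e-03  1.0e-04 -1.0e+00] F [-0.3 -0.3 -2. ] grip 0.22923448644793465 34.999558073468506
```

View pics/w7.png

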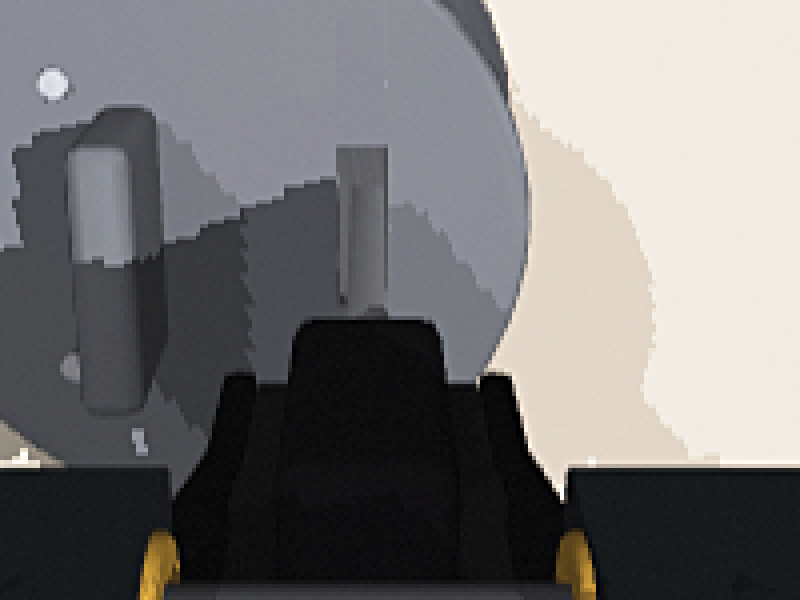

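The slot spans crop columns 337–388 with its ends at rows 145 and 303. The blade tip spans about 349–387 with its far edge at row 183. I'll check the offset numerically before inserting.

```bash
python3 - <<'E'
from h import *
from scipy.optimize import least_squares as ls
c=get_calibration("wrist"); pose(); g=cv2.cvtColor(cv2.imread("pics/w7.png"),cv2.COLOR_BGR2GRAY)[2::4,2::4]
for r in range(34,80,3): print(180+r,g[r,80:102])
print(g[30:80,91])
a=np.radians(-12.5); ex=np.array([np.cos(a),np.sin(a)]);ey=np.array([-ex[1],ex[0]])
q=lambda P,z,hx,hy:proj("w",np.array([[*(P+i*hx*ex+j*hy*ey),z] for i,j in((-1,1),(1,1),(1,-1),(-1,-1))]),c).round(1).tolist()
S=np.array([.5107,.0093]); B=np.array([.5098,.0096])
print("slot",q(S,.096,.005,.017)); 
for z in(.108,.113): print("blade",z,q(B,z,.003,.015))
print("griptop",q(B,.228,.01,.018)); print(ex,ey)
E
```

```text
t 15.35 tcp [0.5098 0.0096 0.2609] ytool -12.54 z [ 1.3e-03  2.0e-04 -1.0e+00] F [-0.1  0.3 -1.2] grip 0.22934535764580585 34.9994727736339
214 [142 143 143 142 143 143 141 141 142 143 141 144 143 143 143 143 143 143
 143 143 144 142]
217 [144 142 144 146  92  89  88  92  94  90  95  93  94  96  93  90  70 152
 144 142 143 142]
220 [143 143 145 146  96  95  94  93  98  98  96  98  98 100 101  96  70 153
 143 143 143 143]
223 [147 149 151 151 111  95  95  92  96 100  95  97 100  99 102  98  72 154
 145 142 142 142]
226 [ 72  74  74  68 109  99  99  92  85  92  94  95  99 101 106 105  73 151
 144 144 143 143]
229 [ 75  74  75  74  82 101 102  93  79  85  91  96 101 104 112 117  73 152
 144 144 143 144]
232 [ 76  76  75  75  68 103 102  88  81  87  91  95  99 103 109 116  74 126
 121 119 120 121]
235 [ 74  77  76  73  66 104 100  87  84  89  93  99 101 104 109 117  80 126
 122 123 122 121]
238 [ 75  77  76  77  69 102 101  82  83  89  93  99 104 106 110 116  77 126
 123 122 123 123]
241 [ 73  75  73  75  68 100 102  82  84  92  93  96 102 105 111 115  82 127
 124 121 122 120]
244 [ 75  
[... 387 characters left out ...]
 76  72  65  69  87  91  94  98 102  87  92  92  90 124 125
 123 120 122 122]
259 [54 54 53 54 54 53 58 63 67 54 51 52 53 51 48 46 44 79 89 88 88 87]
[142 142 143 142 144 146 121  93  98  97  98  98  97  97  98  95  95  96
  96  96  95  96  95  95  97  99  97  97  99  97  97  96  97  97  98  97
  98  99 101  99 100 101  99  99 100 101 102  90  78  52]
slot [[314.4, 215.8], [327.0, 215.8], [326.8, 255.7], [314.7, 255.8]]
blade 0.108 [[315.6, 222.2], [323.4, 222.2], [323.4, 258.8], [315.8, 258.9]]
blade 0.113 [[315.5, 224.0], [323.5, 224.0], [323.4, 261.3], [315.7, 261.3]]
griptop [[294.8, 293.5], [342.7, 293.4], [341.2, 365.2], [296.8, 365.3]]
[ 0.97629601 -0.21643961] [0.21643961 0.97629601]
```

>>> send_rows([
  {"x": -0.5,"y": 1.4,"z": 0,"roll": 0,"hand": 10},
  {"x": 0,"y": 0,"z": -5,"roll": 0,"hand": 10},
  {"x": 0,"y": 0,"z": -5,"roll": 0,"hand": 10},
  {"x": 0,"y": 0,"z": -4,"roll": 0,"hand": 10},
  {"x": 0,"y": 0,"z": -3,"roll": 0,"hand": 10},
  {"x": 0,"y": 0,"z": 0,"roll": 0,"hand": 10},
  {"x": 0,"y": 0,"z": 0,"roll": 0,"hand": 10},
])

```text
time: 16.05
position: [0.509, 0.0109, 0.2432]
tool_rot: [2.451, 1.965, -0.0]
ft_force: [0.4, -0.4, -0.8]
grip_width: 0.226
grip_force: 35.0
```

>>> send_rows([
  {"x": 0,"y": 0,"z": -4,"roll": 0,"hand": 10},
  {"x": 0,"y": 0,"z": -4,"roll": 0,"hand": 10},
  {"x": 0,"y": 0,"z": -4,"roll": 0,"hand": 10},
  {"x": 0,"y": 0,"z": 0,"roll": 0,"hand": 10},
  {"x": 0,"y": 0,"z": 0,"roll": 0,"hand": 10},
])

```text
time: 16.55
position: [0.5089, 0.011, 0.2311]
tool_rot: [2.451, 1.966, -0.001]
ft_force: [-0.7, -0.0, -1.8]
grip_width: 0.227
grip_force: 35.0
```

```bash
python3 - <<'E'
from h import *
pose(); c=get_calibration("wrist"); w=get_image("wrist"); g=cv2.cvtColor(w,cv2.COLOR_BGR2GRAY)
for r in range(217,264,4): print(r,g[r,308:332])
a=np.radians(-12.5); ex=np.array([np.cos(a),np.sin(a)]);ey=np.array([-ex[1],ex[0]])
q=lambda P,z,hx,hy:proj("w",np.array([[*(P+i*hx*ex+j*hy*ey),z] for i,j in((-1,1),(1,1),(1,-1),(-1,-1))]),c).round(1).tolist()
S=np.array([.5107,.0093]); print("slot",q(S,.096,.005,.017),"blade centred",q(S,.096,.003,.015))
E
```

```text
t 16.55 tcp [0.5089 0.011  0.2311] ytool -12.54 z [-3.e-04 -2.e-04 -1.e+00] F [-0.7 -0.  -1.8] grip 0.22668545716109145 34.99949329532683
217 [141 141 142 141 141 142 142 141 141 143 142 142 142 141 141 140 142 141
 142 141 142 143 141 142]
221 [141 142 142 142 141 141 142 140 141 140 141 141 140 141 141 141 141 140
 140 143 141 143 143 142]
225 [140 142 141 141 141 140 142 143 140 141 141 140 141 141 141 140 141 142
 140 141 141 142 142 142]
229 [141 141 142 142 141 142 144 124  97  85  52  60  73  78  89  97 106  81
  94  91  88 101 148 144]
233 [143 142 144 144 143 146 149 110  96  85  82  87  93  95 101 104 108 115
  96  96  94 103 148 142]
237 [ 71  73  74  71  75  73  72  89 103  86  83  88  92  97 102 105 109 116
 102  98  96  88 136 145]
241 [ 75  75  75  75  76  72  75  68 102  83  84  92  93  97 101 105 110 114
 107  97 100  89 126 120]
245 [ 74  76  75  75  73  75  75  74 104  79  86  91  95  98 102 106 107 114
 107  96 102  52  50  50]
249 [ 75  74  75  75  76  74  74  81  99  82  89  94  95 100 103 107 111 113
 113  98 103  57  55  55]
253 [ 74  77  75  74  76  76  76  62  98  84  91  84  87 102 103 107 108 113
 117  97 103  55  54  57]
257 [ 76  77  78  75  75  75  76  63  97  82  82  81  76  73  72  68  65  63
  98  99 106  57  56  56]
261 [10 10 12 11 11 12 11 12 12 11 12  8 12 11 10 12 12 13 15 14 13 14 17 14]
slot [[315.7, 227.9], [329.8, 227.8], [329.5, 271.8], [316.0, 271.8]] blade centred [[318.5, 230.6], [327.0, 230.5], [326.8, 269.3], [318.7, 269.4]]
```

The blade has entered the slot without contact. I'll centre it by about 0.6 mm and carry on down.

>>> send_rows([
  {"x": 0.5,"y": -0.6,"z": -2,"roll": 0,"hand": 10},
  {"x": 0,"y": 0,"z": -6,"roll": 0,"hand": 10},
  {"x": 0,"y": 0,"z": -7,"roll": 0,"hand": 10},
  {"x": 0,"y": 0,"z": -8,"roll": 0,"hand": 10},
  {"x": 0,"y": 0,"z": -8,"roll": 0,"hand": 10},
  {"x": 0,"y": 0,"z": -5,"roll": 0,"hand": 10},
  {"x": 0,"y": 0,"z": 0,"roll": 0,"hand": 10},
  {"x": 0,"y": 0,"z": 0,"roll": 0,"hand": 10},
  {"x": 0,"y": 0,"z": 0,"roll": 0,"hand": 10},
])

```text
time: 17.5
position: [0.5097, 0.0104, 0.1956]
tool_rot: [2.45, 1.965, 0.001]
ft_force: [-0.3, 1.0, -1.5]
grip_width: 0.227
grip_force: 35.0
```

```bash
python3 - <<'E'
from h import *
pose(); c=get_calibration("wrist"); w=get_image("wrist"); s=get_image("side")
cv2.imwrite("pics/w8.png",np.hstack([cv2.resize(w[200:300,250:350],(400,400),interpolation=cv2.INTER_NEAREST),cv2.resize(s[170:330,290:450],(400,400))]))
g=cv2.cvtColor(w,cv2.COLOR_BGR2GRAY)
for r in range(240,264,2): print(r,g[r,306:340])
E
```

```text
t 17.5 tcp [0.5097 0.0104 0.1956] ytool -12.54 z [ 8.e-04  0.e+00 -1.e+00] F [-0.3  1.  -1.5] grip 0.2269464610288601 34.99958027154207
240 [140 140 140 140 140 140 140 138 139 138 140 139 140 139 138 139 139 137
 139 139 139 138 139 141 139 139 140 141 139 140 140 140 140 139]
242 [139 139 140 139 139 140 140 139 139 140 139 140 139 139 140 140 139 139
 140 140 139 140 139 139 140 139 140 140 138 140 139 139 139 141]
244 [139 139 140 141 140 141 135 131 130 131 131 124 126 128 129 128 131 121
 122 123 128 132 120 144 140 140 139 139 139 138 141 140 140 139]
246 [139 140 139 140 142 143  96  90  94  93  92  67  74  81  86  88  95 101
  83  85  70  94  69 149 141 139 140 140 139 140 140 139 139 140]
248 [140 140 140 139 141 143  99  92  97  98  97  78  86  92  95  97 102 104
 109 111 114  95  70 149 142 141 140 139 139 138 140 138 139 138]
250 [141 141 140 140 142 147 122  90  97  99  93  81  86  91  95  99  99 106
 110 112 111  95  72 149 142 139 140 138 140 140 139 140 140 139]
252 [107 112 112 114 114  62 129  94  95  99  93  81  87  91  95  98 100 104
 108 111 115  96  70 149 141 141 139 140 139 139 140 140 139 140]
254 [ 72  72  72  73  72  71  93 100  95  98  94  76  77  84  84 102 101 105
 109 111 117  98  72 136 143 140 140 141 138 139 140 140 139 140]
256 [ 75  74  74  74  75  74  60 102  96  98  92  78  79  75  72  85 104 106
 111 114 119  96  74 125 132 130 130 129 141 141 140 139 140 141]
258 [ 77  77  78  79  80  80  65 106 106 104  94  86  86  83  78  93  93 116
 118  94  97 104  84 135 131 128 127 128 127 150 145 145 145 108]
260 [ 34  27   4   6   3   4   3   2   1   1   2   2   3   3   6   6   3   3
   5   4   9   7   5   1   0   1   1   4   0  18  74  69 124  70]
262 [12 10 13 11 13 14 14 13 12 12 13 12 11 11 12 13 12 15 16 15 13 16 17 15
 13 15 15 15 15 14 13 10  8 61]
```

View pics/w8.png

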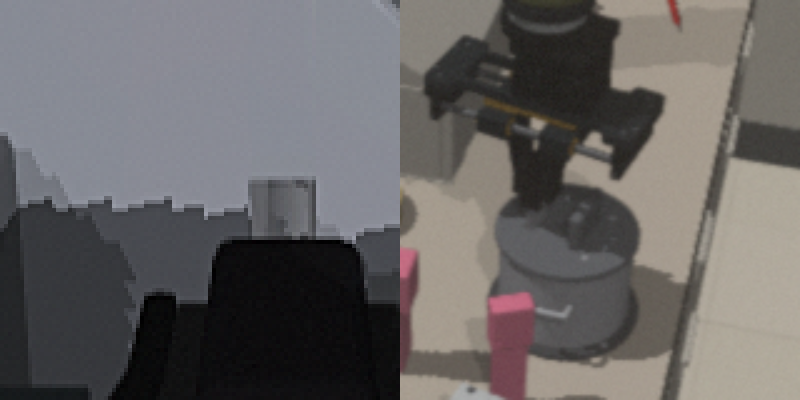

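The cover is still level, and the blade is in the slot well past half with the grip clear above. The slot spans columns 312–329 and the blade 317–327, so I'll trim 0.5 mm to centre it and let it settle.

>>> send_rows([
  {"x": -0.5,"y": -0.3,"z": 0,"roll": 0,"hand": 10},
  {"x": 0,"y": 0,"z": 0,"roll": 0,"hand": 10},
  {"x": 0,"y": 0,"z": 0,"roll": 0,"hand": 10},
  {"x": 0,"y": 0,"z": 0,"roll": 0,"hand": 10},
  {"x": 0,"y": 0,"z": 0,"roll": 0,"hand": 10},
])

```text
time: 18.1
position: [0.509, 0.0101, 0.1953]
tool_rot: [2.451, 1.966, 0.0]
ft_force: [0.6, -0.3, -1.2]
grip_width: 0.228
grip_force: 35.0
```

```bash
python3 - <<'E'
from h import *
pose(); g=cv2.cvtColor(get_image("wrist"),cv2.COLOR_BGR2GRAY)
for r in range(243,258,3): print(r,g[r,308:334])
pose()
E
```

```text
t 18.1 tcp [0.509  0.0101 0.1953] ytool -12.54 z [ 1.e-04 -0.e+00 -1.e+00] F [ 0.6 -0.3 -1.2] grip 0.22807518721524217 34.99958789907396
243 [139 139 140 139 140 141 142 143 142 144 146 144 143 143 144 143 146 144
 145 143 142 141 144 141 139 140]
246 [139 139 140 140 144 122  89  96  97  69  77  83  86  93  96 102 109  88
  95  97  93  92 115 146 140 138]
249 [139 140 140 141 145 122  78  98  96  80  87  92  94  98 100 106 109 110
 111  95  96  93 115 145 140 141]
252 [112 114  63  65  67 158  74  97  94  79  88  93  93  98 101 104 109 112
 113  94  97  94 106 145 140 140]
255 [ 73  75  75  74  72  74  82  99  94  75  82  92  96  98 102 105 109 113
 120  93  98  96  98 135 142 141]
t 18.15 tcp [0.5089 0.0101 0.1953] ytool -12.53 z [ 0. -0. -1.] F [ 0.3 -0.  -1.2] grip 0.22384870359854045 34.99938752967864
```

The blade spans 317–327 within the slot's 313.5–330.5, so it's centred, and the only force is the coupon's weight. I'm handing in.

```bash
python3 -c "
from bench import *
print(close_job())"
```

```text
the job is handed in; nothing more can be done
None
```

I handed the job in at about 18 s: the cover is seated level on the bath, and the gripper holds the narrow coupon upright and centred in the slot, with about 53 mm of its 75 mm blade below the cover top, the grip clear above, and only the coupon's weight on the wrist.

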